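# Put the doming punches back in size order

### The job

Class is over: move the four steel doming punches, one at a time, from the plain dark bench stand into the stair-shaped storage rack in order of size, the smallest head on the lowest step and the largest on the highest, each standing head up with its shank fully down in its hole. Do not let the polished punches knock against one another, and leave the copper dish where it is.

Things in the scene. Friction and masses are not known exactly. Their poses are not given: they have to be found in the camera images.
- punch20: Steel doming punch with the smallest head, 20 mm across. Origin at the centre of its foot, z along the shank to the head. Shank 16 mm, foot chamfered to 11 mm; 60 to 74 mm above the foot the head is a straight round belt 20 mm across (grip it here), above that a half-ball, top at 84 mm. Stands head up in the stand at the start. 0.1 to 0.45 kg.
- punch26: Steel doming punch with the second smallest head, 26 mm across. Origin at the centre of its foot, z along the shank to the head. Shank 16 mm, foot chamfered to 11 mm; 60 to 74 mm above the foot the head is a straight round belt 26 mm across (grip it here), above that a half-ball, top at 87 mm. Stands head up in the stand at the start. 0.1 to 0.45 kg.
- punch32: Steel doming punch with the second largest head, 32 mm across. Origin at the centre of its foot, z along the shank to the head. Shank 16 mm, foot chamfered to 11 mm; 60 to 74 mm above the foot the head is a straight round belt 32 mm across (grip it here), above that a half-ball, top at 90 mm. Stands head up in the stand at the start. 0.1 to 0.45 kg.
- punch40: Steel doming punch with the largest head, 40 mm across. Origin at the centre of its foot, z along the shank to the head. Shank 16 mm, foot chamfered to 11 mm; 60 to 74 mm above the foot the head is a straight round belt 40 mm across (grip it here), above that a half-ball, top at 94 mm. Stands head up in the stand at the start. 0.1 to 0.45 kg.
- step1: The lowest step of the stair-shaped lighter-brown storage rack: fixed block 57 x 58 x 42 mm high, one upright hole in a white ring 32 mm across. Origin at the centre of its underside, 12 mm above the bench, on the hole's axis; z up, x along the rack towards the higher steps (pitch 58 mm). Hole 20 mm, countersunk to 28 mm over its top 4 mm, 34 mm deep: its floor is 8 mm above this origin.
- step2: The second lowest step of the stair-shaped lighter-brown storage rack: fixed block 57 x 58 x 52 mm high, one upright hole in a white ring 38 mm across. Origin at the centre of its underside, 12 mm above the bench, on the hole's axis; z up, x along the rack towards the higher steps (pitch 58 mm). Hole 20 mm, countersunk to 28 mm over its top 4 mm, 34 mm deep: its floor is 18 mm above this origin.
- step3: The second highest step of the stair-shaped lighter-brown storage rack: fixed block 57 x 58 x 62 mm high, one upright hole in a white ring 44 mm across. Origin at the centre of its underside, 12 mm above the bench, on the hole's axis; z up, x along the rack towards the higher steps (pitch 58 mm). Hole 20 mm, countersunk to 28 mm over its top 4 mm, 34 mm deep: its floor is 28 mm above this origin.
- step4: The highest step of the stair-shaped lighter-brown storage rack: fixed block 57 x 58 x 72 mm high, one upright hole in a white ring 52 mm across. Origin at the centre of its underside, 12 mm above the bench, on the hole's axis; z up, x along the rack towards the higher steps (pitch 58 mm). Hole 20 mm, countersunk to 28 mm over its top 4 mm, 34 mm deep: its floor is 38 mm above this origin.
- stand: Dark-brown wooden stand, fixed, 232 x 58 x 68 mm high, level top; origin at the centre of its underside, x along its row. Four upright holes in a row on its centre line at x = -87, -29, 29, 87 mm, 20 mm across and 34 mm deep (floor 34 mm above the bench), each holding one punch at the start, in any order.
- dish: A student's small round copper dish, loose on the bench in front of the robot between the stands, 80 mm across, 20 mm high, origin at the centre of its underside. To be left alone.
Not all that is in view belongs to the job. Leave any blue look-alike of the punch40 alone.

How it is judged:
At the end, for the whole second after the job is handed in: Each punch stands in the hole of its own step (smallest head on the lowest step, rising in order): foot within 8 mm of the hole's axis and within 6 mm of the hole's floor, within 0.2 rad of upright, at rest and released (horizontal distance between punch20 and step1 below 0.008 m and z of punch20 in the frame of step1 between 0.003 and 0.014 m and angle between each of punch20, punch26, punch32, punch40's own z axis and vertical below 0.2 rad and linear speed of each of punch20, punch26, punch32, punch40 below 0.02 m/s and horizontal distance between punch26 and step2 below 0.008 m and z of punch26 in the frame of step2 between 0.013 and 0.024 m and horizontal distance between punch32 and step3 below 0.008 m and z of punch32 in the frame of step3 between 0.023 and 0.034 m and horizontal distance between punch40 and step4 below 0.008 m and z of punch40 in the frame of step4 between 0.033 and 0.044 m); the robot touches nothing.
It fails at once if two punches knock together (over 3 N) (contact force between punch20 and punch26 above 3 N or contact force between any of punch20, punch26 and punch32 above 3 N or contact force between any of punch20, punch26, punch32 and punch40 above 3 N).
It fails at once if the copper dish is shifted by more than 15 mm (distance of dish from where it was at the start of the episode above 0.015 m).
It also fails if it takes over 120 s, if anything falls off the work surface, if the arm or the gripper's body presses on something with over 40 N, if the wrist force passes 120 N, or if a joint passes its speed limit or range.

### The arm

A 7-joint arm with a two-finger parallel gripper is mounted at the origin on the work surface. World frame = base frame: x ahead of the robot, y to its left, z up, the work surface at z = 0. Lengths are in m, angles in rad, forces in N, time in s.
With the tool pointing down it reaches from about 0.425 to 1.025 m from the base axis. Payload 3.6 kg.
Tool frame: the origin (TCP) lies at the very end of the fingers, on their centre line; the grasp point (between the pads) lies 19 mm behind it; z points along the fingers, y is the direction in which the jaws open and shut (so a half turn about z gives the same grasp; the last joint's range is limited). The gripper opens to 85 mm and grips with 20 to 120 N. Pads are 22 mm wide; open, the fingers measure 114 mm over their backs; the gripper's body (76 mm by 85 mm) begins 54 mm behind the grasp point. The pads swing forward as they close: fully open they stand 13 mm farther back than shut.
Start: joints at [-1.212, 0.591, 0.048, 1.609, -0.033, 0.943, -0.034], TCP at [0.317, 0.652, 0.231] pointing down, gripper open.
Joint ranges: [-2.69, 2.69], [-0.47, 2.24], [-1.27, 1.36], [0.19, 2.51], [-1.53, 4.68], [0.08, 2.07], [-3.09, 3.09]. Speed limits (rad/s): [2.57, 2.57, 3.14, 3.14, 3.14, 3.14, 3.14].

### API

Orientations are given as a rotation vector (axis times angle).
In Python, from bench import robot, cams, close_job gives the robot as it stands.
- The arm moves only by the tool send_rows, never from a script. Its argument "series" is a list of rows, each a list of 3 entries, a list of its own where there are three numbers: the shift along the tool's x, y, z in m, then the turn, a rotation vector about the tool's x, y, z in rad, then the opening, from 0 (shut) to 1 (fully open). In form: [[[dx, dy, dz], [wx, wy, wz], jaw], ...]. A call has 1 to 8 rows; each row is the pose to reach, as a shift and turn from the pose measured when the call began, along the tool's axes at that moment; what a row does not reach only later rows make up. A row lasts 1/12 s, in which the tool goes at most 41.7 mm and 7.16 degrees, less where a joint would pass 70% of its speed; a pose out of reach is approached as far as the arm can. A call with a gripper value outside its range is refused whole. The fingers move at their own pace and stop on an object; "force" is the grip in N (left out, the last holds). Time passes only in rows, so rows that repeat a pose let the fingers close. It gives the time, the measured TCP pose, the force and the opening at its end, in the units of the state.
- robot.state(): the state, without advancing time (a new reading comes with each control period).
- cams.get_image(name): name is "side" or "top"; returns the picture (420x560x3 uint8, red, green, blue); there is no depth.
- cams.camera_info(name): a dict with "K" (3x3 intrinsics, pixels), "k1" (the pictures are not rectified: a ray, as slopes to the right and down, at radius r is drawn at 1 + k1 r^2 times it, then the intrinsics apply), "camera_from_world" (4x4, takes a point from world to camera coordinates). Camera axes: x right, y down, z forward; pixel columns grow to the right and rows downward; lengths in m; the calibration is good to about 2 mm. A picture is of the moment at which its call begins. camera_info takes no time and is no camera call.
- close_job(): hands the job in, once; it reports no verdict.
The state is a dict: "t": time; "joint_positions": joint angles; "qvel": joint speeds; "joint_torque": joint torques, N m; "eef_pos": TCP position; "orientation": TCP orientation; "ft_force": force on the tool from outside, world axes, zero at the start; "ft_torque": the same for the moment, N m; "grip_width": finger opening in m.
Only numpy, scipy, OpenCV 4.12 (cv2) and the standard library are available. Lean on these libraries where they do the work, as an engineer would, in place of code of your own. Each camera call takes 0.05 s, during which the arm holds its last target. There are 200 camera calls.

## Working session

There is one attempt and no reset: what is moved stays moved. The work goes in short steps, Python scripts to look and compute and a tool call to move; the robot and the scene stay as the last step left them, time stands still between calls to the robot, and variables do not carry over. Pictures are saved under pics/ and viewed, about 12 in all and at most 16, crops included, and the job is handed in when it is done.

Besides the shell and the picture viewer there is one more tool, called after "Call:" as name(argument=value, ...), one argument or row to a line, values as JSON. send_rows: Moves the arm, as the interface text tells. Its arguments: {"type":"object","properties":{"series":{"type":"array"},"force":{"type":"number"}},"required":["series"]}

```bash
mkdir -p pics; ls; python3 - <<'E'
from bench import robot,cams
import cv2
for n in("side","top"):
    im=cams.get_image(n); cv2.imwrite(f"pics/{n}0.png",im[:,:,::-1])
    i=cams.camera_info(n); print(n,i["K"],i["k1"],i["camera_from_world"])
print(robot.state())
E
```

```text
pics
side [[453.65575915   0.         282.26075032]
 [  0.         453.65575915 205.30318096]
 [  0.           0.           1.        ]] 0.028503348057321572 [[-0.99686929 -0.07558475  0.02320679  0.52077843]
 [-0.06381985  0.59592785 -0.80049799  0.04623915]
 [ 0.04667587 -0.79947292 -0.59888598  0.99332624]
 [ 0.          0.          0.          1.        ]]
top [[544.48136388   0.         284.30370908]
 [  0.         544.48136388 213.04680346]
 [  0.           0.           1.        ]] -0.09459884439244111 [[ 8.76875793e-04 -9.99999600e-01 -1.74164553e-04  3.93661382e-02]
 [-9.92851191e-01 -8.49819978e-04 -1.19355727e-01  5.28656724e-01]
 [ 1.19355531e-01  2.77579631e-04 -9.92851540e-01  1.06637083e+00]
 [ 0.00000000e+00  0.00000000e+00  0.00000000e+00  1.00000000e+00]]
{'t': 0.1, 'joint_positions': array([-1.21149616,  0.59202747,  0.04828951,  1.60971209, -0.03332361,
        0.94272954, -0.03366779]), 'qvel': array([ 0.00139385, -0.00282983,  0.00046434, -0.0005781 ,  0.00060535,
        0.00069934,  0.00067042]), 'joint_torque': array([ 5.04573196e-03, -5.50001156e+01,  1.55359849e+00, -1.98824948e+01,
        9.79430974e-03,  3.86525790e-03, -3.82657959e-06]), 'eef_pos': array([0.31682035, 0.65126122, 0.23024804]), 'orientation': array([-0.70494193, -3.06109018,  0.00319914]), 'ft_force': array([-0.3609672 ,  0.37413508, -0.07723217]), 'ft_torque': array([ 0.02174402, -0.01925477,  0.02086507]), 'grip_width': 0.08560623600606834}
```

View pics/side0.png

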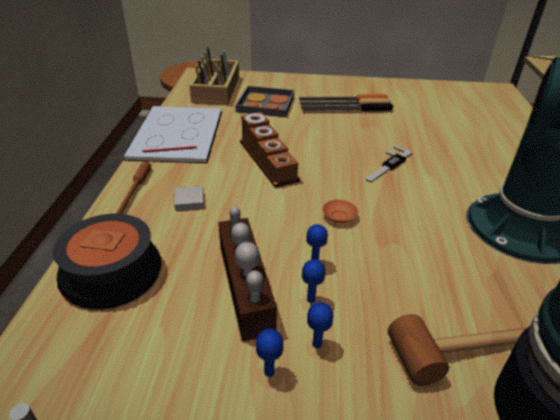

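View pics/top0.png

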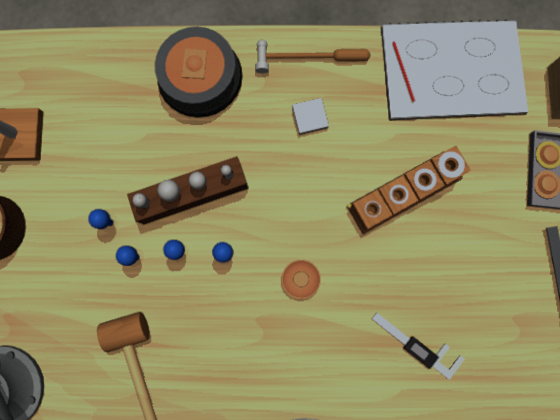

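Top view: steel punches in the dark stand at about (140,200), (168,190), (198,181) and (227,171). The blue look-alikes at (99,219), (126,256), (174,250) and (223,252) are not meant. The rack rings are at (373,209), (399,194), (425,180) and (452,163), from small to large, and the dish is at (301,280). Next I'll measure these and make one enlarged crop to confirm.

```bash
cat > h.py <<'E'
import numpy as np,cv2
from bench import robot,cams
from scipy.spatial.transform import Rotation as R
def ray(n,uv):
    i=cams.camera_info(n);K=np.array(i["K"]);T=np.array(i["camera_from_world"]);k=i["k1"]
    d=np.array([(uv[0]-K[0,2])/K[0,0],(uv[1]-K[1,2])/K[1,1]]);u=d.copy()
    for _ in range(20):u=d/(1+k*(u@u))
    Rm=T[:3,:3];return -Rm.T@T[:3,3],Rm.T@np.array([u[0],u[1],1])
def onplane(n,uv,z):
    c,d=ray(n,uv);return c+d*(z-c[2])/d[2]
def proj(n,p):
    i=cams.camera_info(n);K=np.array(i["K"]);T=np.array(i["camera_from_world"])
    q=T[:3,:3]@p+T[:3,3];u=q[:2]/q[2];u=u*(1+i["k1"]*(u@u));return K[:2,:2]@u+K[:2,2]
def blobs(m,amin):
    n,l,s,c=cv2.connectedComponentsWithStats(m.astype(np.uint8),connectivity=4)
    return [(s[i],c[i],(l==i)) for i in range(1,n) if s[i][4]>=amin]
def shift(p):
    s=robot.state();return R.from_rotvec(s["orientation"]).inv().apply(np.array(p)-s["eef_pos"])
E
python3 - <<'E'
from h import *
im=cv2.imread("pics/top0.png");hsv=cv2.cvtColor(im,cv2.COLOR_BGR2HSV)
S=hsv[:,:,1].astype(int);V=hsv[:,:,2].astype(int)
box=np.zeros(S.shape,bool);box[150:235,120:255]=1;box[140:240,345:475]=1
m=(S<70)&(V>70)&box
out=im[140:245,110:480].copy()
for s,c,l in blobs(m,15):
    k,_=cv2.findContours(l.astype(np.uint8),cv2.RETR_EXTERNAL,cv2.CHAIN_APPROX_NONE)
    (x,y),r=cv2.minEnclosingCircle(k[0]); 
    print(s,c.round(1),(round(x,1),round(y,1)),round(r,1),onplane("top",(x,y),.108).round(4),onplane("top",(x,y),.069).round(4))
    out[l[140:245,110:480]]=out[l[140:245,110:480]]//2+np.array([0,128,0],np.uint8)
a=cv2.resize(im[140:245,110:480],None,fx=2.15,fy=2.15,interpolation=2);b=cv2.resize(out,(a.shape[1],a.shape[0]),interpolation=0)
cv2.imwrite("pics/c1.png",np.vstack([a,b]))
print(robot.state()["eef_pos"])
E
```

```text
[438 151  27  27 412] [451.  164.4] (450.8, 164.5) 13.5 [ 0.6134 -0.2789  0.108 ] [ 0.6217 -0.2912  0.069 ]
[221 165  10  10  83] [225.5 169.3] (225.5, 169.3) 5.1 [0.6029 0.1514 0.108 ] [0.6108 0.1557 0.069 ]
[414 168  23  23 263] [424.9 179.1] (424.9, 178.9) 11.3 [ 0.585  -0.2276  0.108 ] [ 0.5923 -0.2379  0.069 ]
[189 171  16  17 205] [196.4 179. ] (196.1, 178.7) 8.3 [0.5849 0.207  0.108 ] [0.5921 0.2134 0.069 ]
[157 179  21  21 323] [167.3 189. ] (167.5, 189.0) 10.7 [0.5651 0.2611 0.108 ] [0.5716 0.2696 0.069 ]
[389 185  20  19 164] [398.3 194. ] (398.3, 194.0) 9.8 [ 0.5558 -0.1759  0.108 ] [ 0.5619 -0.1842  0.069 ]
[132 193  14  13 139] [138.6 199.1] (138.8, 199.3) 6.8 [0.5454 0.3155 0.108 ] [0.5511 0.3261 0.069 ]
[365 201  13  16  49] [369.8 208.2] (372.3, 208.7) 8.2 [ 0.5278 -0.1258  0.108 ] [ 0.5328 -0.1321  0.069 ]
[378 204   3  11  21] [379.1 208.4] (378.5, 209.0) 5.0 [ 0.5273 -0.1375  0.108 ] [ 0.5323 -0.1443  0.069 ]
[0.31682035 0.65126122 0.23024804]
```

View pics/c1.png

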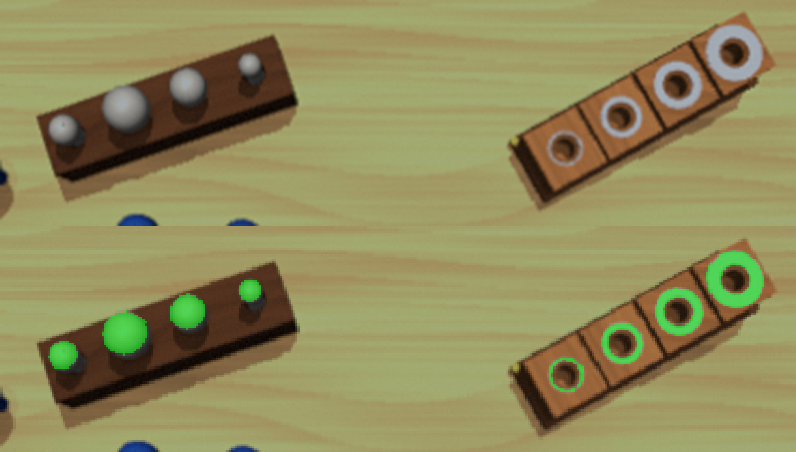

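The crop confirms the order along the stand from the left: punch26, punch40, punch32, punch20. All four are grey steel; the blue ones are the look-alikes. The rings grow to the right, from step1 to step4. Next come line fits and a side-view cross-check.

```bash
cat >> h.py <<'E'
def fit(P,s):  # points on a line at pitches s (m); returns origin,dir
    P=np.array(P);s=np.array(s)
    f=lambda a:(P-(np.array(a[:2])+np.outer(s,[np.cos(a[2]),np.sin(a[2])]))).ravel()
    from scipy.optimize import least_squares
    d=P[-1]-P[0];r=least_squares(f,[*P.mean(0),np.arctan2(d[1],d[0])]);return r.x,r.fun.reshape(-1,2)
def go(p,yaw): # yaw: world angle of tool y; tool z down
    y=np.array([np.cos(yaw),np.sin(yaw),0]);z=np.array([0,0,-1.]);M=R.from_matrix(np.c_[np.cross(y,z),y,z])
    s=robot.state();Rc=R.from_rotvec(s["orientation"])
    return Rc.inv().apply(np.array(p)-s["eef_pos"]).round(4),(Rc.inv()*M).as_rotvec().round(3)
E
python3 - <<'E'
from h import *
H=[onplane("top",u,.108)[:2] for u in[(138.8,199.3),(167.5,189),(196.2,178.8),(225.5,169.3)]]
a,r=fit(H,np.array([-87,-29,29,87])/1e3);print("stand",a.round(4),(r*1e3).round(1))
Q=[onplane("top",u,z)[:2] for u,z in[((372.5,208.7),.054),((398.3,194),.064),((424.9,179),.074),((450.9,164.5),.084)]]
b,r=fit(Q,np.array([-87,-29,29,87])/1e3);print("rack",b.round(4),(r*1e3).round(1))
im=cv2.imread("pics/side0.png");hsv=cv2.cvtColor(im,cv2.COLOR_BGR2HSV).astype(int)
box=np.zeros(im.shape[:2],bool);box[200:310,222:272]=1;box[105:180,235:305]=1
m=(hsv[:,:,1]<70)&(hsv[:,:,2]>70)&box
for s,c,l in blobs(m,12):print("side blob",s,c.round(1))
for i,s in enumerate(np.array([-87,-29,29,87])/1e3):
    for n,f,z in(("head",a,.108),("ring",b,.054+.01*i)):
        p=[f[0]+s*np.cos(f[2]),f[1]+s*np.sin(f[2]),z]; print(n,i,np.round(p,4),"side px",proj("side",np.array(p)).round(1))
print(go([.5,.45,.26],a[2]+np.pi/2),robot.state()["orientation"],a[2]+np.pi/2,b[2]+np.pi/2)
E
```

```text
stand [ 0.5745  0.2337 -1.2328] [[-0.3 -0.3]
 [ 0.2  0. ]
 [ 0.5  0.5]
 [-0.5 -0.2]]
rack [ 0.5768 -0.2108 -1.0665] [[ 0.  -0.3]
 [ 0.   0.3]
 [ 0.4 -0.4]
 [-0.4  0.4]]
side blob [280 105   8   5  27] [283.8 106.6]
side blob [245 112  20  11 148] [254.8 117.5]
side blob [255 126  18  10 106] [263.2 130.5]
side blob [265 142  16   7  50] [272.4 145. ]
side blob [230 207  10   9  69] [234.3 210.6]
side blob [232 222  17  16 208] [239.5 229.2]
side blob [235 241  24  21 374] [245.9 251.1]
side blob [246 270  16  15 185] [253.7 277.1]
head 0 [0.5457 0.3158 0.108 ] side px [253.4 278.5]
ring 0 [ 0.5348 -0.1347  0.054 ] side px [281.9 159.1]
head 1 [0.5649 0.2611 0.108 ] side px [246.  253.5]
ring 1 [ 0.5628 -0.1854  0.064 ] side px [272.3 144.5]
head 2 [0.5842 0.2064 0.108 ] side px [239.4 231.4]
ring 2 [ 0.5908 -0.2362  0.074 ] side px [263.3 130.7]
head 3 [0.6034 0.1516 0.108 ] side px [233.6 211.6]
ring 3 [ 0.6188 -0.287   0.084 ] side px [254.9 117.8]
(array([-0.2528, -0.1009, -0.0295]), array([-0.002,  0.001,  0.78 ])) [-0.70494193 -3.06109018  0.00319914] 0.3380022097865616 0.5042818653889389
```

Call:
send_rows(
  series=[
    [[-0.25,-0.1,-0.03],[0,0,0.78],0.8],
    [[-0.25,-0.1,-0.03],[0,0,0.78],0.8],
    [[-0.25,-0.1,-0.03],[0,0,0.78],0.8],
    [[-0.25,-0.1,-0.03],[0,0,0.78],0.8],
    [[-0.25,-0.1,-0.03],[0,0,0.78],0.8],
    [[-0.25,-0.1,-0.03],[0,0,0.78],0.8],
    [[-0.25,-0.1,-0.03],[0,0,0.78],0.8],
    [[-0.25,-0.1,-0.03],[0,0,0.78],0.8],
  ],
  force=40,
)

```text
t: 0.77
eef_pos: [0.5039, 0.4449, 0.2613]
orientation: [1.827, 2.549, -0.004]
ft_force: [0.3, -0.4, 0.5]
grip_width: 0.0682
```

```bash
python3 -c "
from h import *
print(robot.state());print(go([.5457,.3158,.2],.338))"
```

```text
{'t': 0.7667, 'joint_positions': array([-0.98558538,  0.5067782 ,  0.282804  ,  1.71616826, -0.16032659,
        0.94296525, -0.31476121]), 'qvel': array([-0.04524876,  0.01025782, -0.09762383, -0.00818065, -0.03627056,
       -0.00254593, -0.00061193]), 'joint_torque': array([-2.21090466e+00, -4.79430413e+01,  2.41872869e+00, -1.95200068e+01,
       -1.83880976e-01,  3.78077931e-02, -7.77671143e-03]), 'eef_pos': array([0.50390664, 0.44485797, 0.26127456]), 'orientation': array([ 1.82657314,  2.5487428 , -0.00383704]), 'ft_force': array([ 0.25432643, -0.36956535,  0.52059136]), 'ft_torque': array([-0.03353171, -0.01500164, -0.01764099]), 'grip_width': 0.06818053229374989}
(array([-0.1353, -0.002 ,  0.0621]), array([ 0.001,  0.006, -0.011]))
```

Call:
send_rows(
  series=[
    [[-0.04,0,0.01],[0,0,-0.01],0.8],
    [[-0.08,-0.001,0.03],[0,0.006,-0.01],0.8],
    [[-0.12,-0.002,0.05],[0,0.006,-0.01],0.8],
    [[-0.135,-0.002,0.062],[0,0.006,-0.01],0.8],
    [[-0.135,-0.002,0.062],[0,0.006,-0.01],0.8],
    [[-0.135,-0.002,0.062],[0,0.006,-0.01],0.8],
  ],
)

```text
t: 1.27
eef_pos: [0.5448, 0.3141, 0.1985]
orientation: [-1.82, -2.56, 0.004]
ft_force: [0.1, 0.3, 0.7]
grip_width: 0.068
```

```bash
cat > look.py <<'E'
import sys
from h import *
n=sys.argv[1]
t=cams.get_image("top")[130:260,90:490];s=cams.get_image("side")[90:330,180:360]
w=cv2.resize(t,(560,182),interpolation=2);v=cv2.resize(s,(540,720)[0:2],interpolation=2)[:600]
t=cv2.resize(t,(0,0),fx=1.3,fy=1.3,interpolation=2);v=cv2.resize(s,(270,360),interpolation=2)
o=np.zeros((360,270+t.shape[1],3),np.uint8);o[:t.shape[0],:t.shape[1]]=t;o[:,t.shape[1]:]=v
cv2.imwrite(f"pics/{n}.png",o[:,:,::-1])
E
python3 look.py a1; python3 -c "
from h import *
print(robot.state()['eef_pos'],go([.5457,.3158,.081],.338))"
```

```text
[0.54482105 0.31837828 0.19998871] (array([-0.0029, -0.0002,  0.119 ]), array([ 0.001, -0.001,  0.002]))
```

View pics/a1.png

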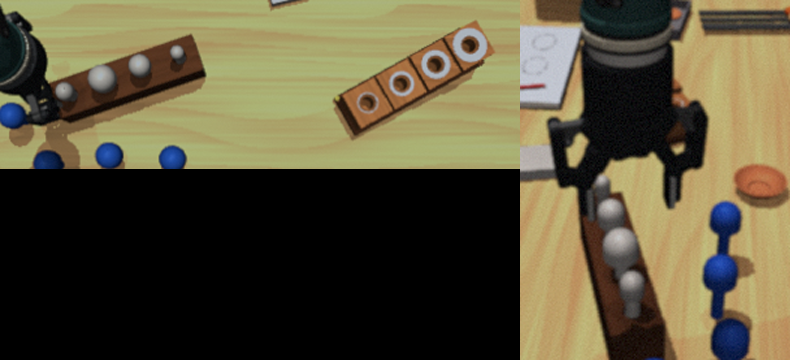

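Call:
send_rows(
  series=[
    [[-0.003,0,0.02],[0,0,0],0.8],
    [[-0.003,0,0.04],[0,0,0],0.8],
    [[-0.003,0,0.06],[0,0,0],0.8],
    [[-0.003,0,0.08],[0,0,0],0.8],
    [[-0.003,0,0.1],[0,0,0],0.8],
    [[-0.003,0,0.119],[0,0,0],0.8],
    [[-0.003,0,0.119],[0,0,0],0.8],
    [[-0.003,0,0.119],[0,0,0],0.8],
  ],
)

```text
t: 2.03
eef_pos: [0.5448, 0.3181, 0.0806]
orientation: [-1.808, -2.567, -0.003]
ft_force: [-0.4, 1.1, 0.9]
grip_width: 0.068
```

```bash
python3 look.py a2; python3 -c "
from h import *
print(robot.state()['ft_force'],robot.state()['eef_pos'],go([.5457,.3158,.081],.338))"
```

```text
[-0.42736884 -0.40915219  1.04115836] [0.54643591 0.31771476 0.0822572 ] (array([-0.0016, -0.0013,  0.0012]), array([ 0.004, -0.003,  0.004]))
```

View pics/a2.png

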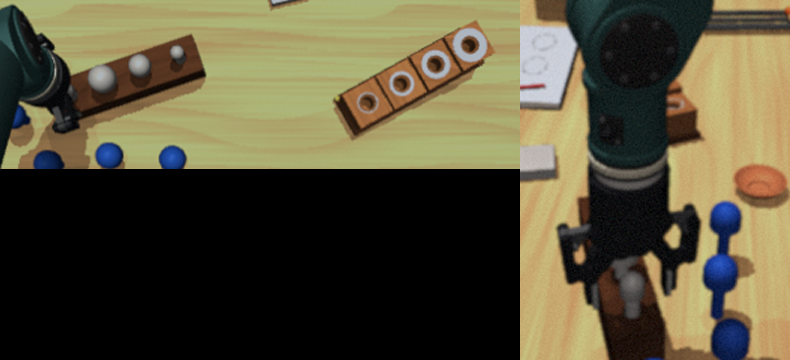

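Call:
send_rows(
  series=[
    [[-0.001,-0.001,0.001],[0,0,0],0.8],
    [[-0.001,-0.001,0.001],[0,0,0],0],
    [[-0.001,-0.001,0.001],[0,0,0],0],
    [[-0.001,-0.001,0.001],[0,0,0],0],
    [[-0.001,-0.001,0.001],[0,0,0],0],
    [[-0.001,-0.001,0.001],[0,0,0],0],
    [[-0.001,-0.001,0.001],[0,0,0],0],
    [[-0.001,-0.001,0.001],[0,0,0],0],
  ],
  force=50,
)

```text
t: 2.8
eef_pos: [0.5461, 0.3166, 0.0819]
orientation: [-1.811, -2.567, -0.008]
ft_force: [-0.6, -0.8, 5.7]
grip_width: 0.0248
```

Call:
send_rows(
  series=[
    [[0,0,-0.01],[0,0,0],0],
    [[0,0,-0.03],[0,0,0],0],
    [[0,0,-0.05],[0,0,0],0],
    [[0,0,-0.07],[0,0,0],0],
    [[0,0,-0.09],[0,0,0],0],
    [[0,0,-0.115],[0,0,0],0],
    [[0,0,-0.135],[0,0,0],0],
    [[0,0,-0.135],[0,0,0],0],
  ],
)

```text
t: 3.47
eef_pos: [0.5483, 0.317, 0.2215]
orientation: [1.81, 2.564, 0.02]
ft_force: [0.4, -0.3, -1.6]
grip_width: 0.0247
```

```bash
python3 look.py a3; python3 -c "
from h import *
print(robot.state(),go([.5628,-.1854,.225],.504))"
```

```text
{'t': 3.5667, 'joint_positions': array([-0.78599723,  0.49722437,  0.26950088,  1.85522823, -0.17994938,
        0.80671436, -0.08137805]), 'qvel': array([ 0.00277323,  0.03111097, -0.0117357 ,  0.03209371, -0.00166986,
        0.00355763,  0.00267136]), 'joint_torque': array([ 7.88276712e-02, -4.89063942e+01,  4.07882586e+00, -1.89116836e+01,
        1.32452816e-02, -7.02569238e-02, -4.18513489e-03]), 'eef_pos': array([0.54572172, 0.31598898, 0.21743668]), 'orientation': array([1.8108926 , 2.56685553, 0.0097177 ]), 'ft_force': array([ 0.14549873, -0.41756624, -2.09802036]), 'ft_torque': array([-0.01598128,  0.02159152,  0.00449032]), 'grip_width': 0.02417094531217277} (array([-0.4781, -0.152 , -0.01  ]), array([ 0.005, -0.003, -0.162]))
```

View pics/a3.png

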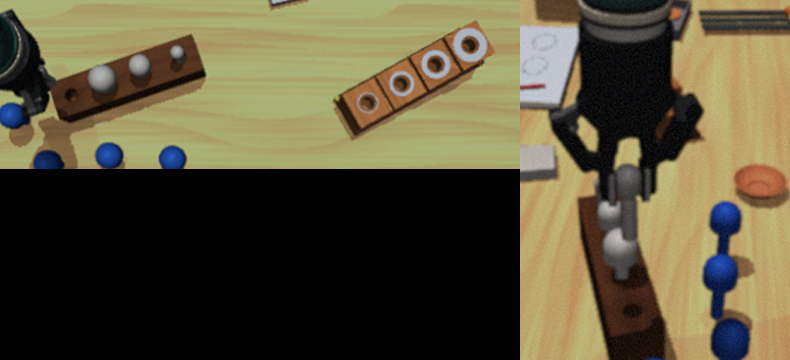

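Call:
send_rows(
  series=[
    [[-0.02,-0.006,-0.004],[0,0,0],0],
    [[-0.05,-0.016,-0.008],[0,0,-0.02],0],
    [[-0.08,-0.025,-0.01],[0,0,-0.04],0],
    [[-0.11,-0.035,-0.01],[0,0,-0.06],0],
    [[-0.14,-0.045,-0.01],[0,0,-0.08],0],
    [[-0.17,-0.054,-0.01],[0,0,-0.1],0],
    [[-0.2,-0.064,-0.01],[0,0,-0.12],0],
    [[-0.23,-0.073,-0.01],[0,0,-0.14],0],
  ],
)

```text
t: 4.23
eef_pos: [0.5521, 0.0731, 0.2243]
orientation: [-1.624, -2.686, -0.005]
ft_force: [0.0, -0.6, -1.2]
grip_width: 0.0247
```

```bash
python3 -c "
from h import *
print(robot.state()['grip_width'],robot.state()['eef_pos'],go([.5628,-.1854,.225],.504))"
```

```text
0.024729127006256558 [0.55214407 0.07306678 0.22432452] (array([-0.2338, -0.1107, -0.0017]), array([ 0.002, -0.004, -0.021]))
```

Call:
send_rows(
  series=[
    [[-0.03,-0.014,0],[0,0,0],0],
    [[-0.064,-0.03,-0.001],[0,0,-0.02],0],
    [[-0.098,-0.046,-0.001],[0,0,-0.02],0],
    [[-0.132,-0.062,-0.001],[0,0,-0.02],0],
    [[-0.166,-0.078,-0.001],[0,0,-0.02],0],
    [[-0.2,-0.095,-0.002],[0,0,-0.02],0],
    [[-0.225,-0.107,-0.002],[0,0,-0.02],0],
    [[-0.234,-0.111,-0.002],[0,0,-0.02],0],
  ],
)

```text
t: 4.9
eef_pos: [0.5604, -0.1922, 0.2238]
orientation: [-1.607, -2.696, 0.002]
ft_force: [-0.5, -0.1, -1.6]
grip_width: 0.0244
```

Call:
send_rows(
  series=[
    [[0,0,0],[0,0,0],0],
    [[0,0,0],[0,0,0],0],
  ],
)

```text
t: 5.07
eef_pos: [0.5587, -0.1927, 0.2221]
orientation: [-1.609, -2.691, 0.004]
ft_force: [0.6, 0.0, -1.7]
grip_width: 0.0245
```

```bash
python3 -c "
from h import *
print(robot.state()['grip_width'],robot.state()['eef_pos'],go([.5628,-.1854,.14],.504))"
```

```text
0.02446457393773774 [ 0.55869302 -0.19271776  0.22208242] (array([0.0041, 0.0075, 0.0821]), array([-0.006, -0.004, -0.011]))
```

Call:
send_rows(
  series=[
    [[0.004,0.007,0.01],[-0.006,-0.004,-0.01],0],
    [[0.004,0.007,0.03],[-0.006,-0.004,-0.01],0],
    [[0.004,0.007,0.05],[-0.006,-0.004,-0.01],0],
    [[0.004,0.007,0.07],[-0.006,-0.004,-0.01],0],
    [[0.004,0.007,0.08],[-0.006,-0.004,-0.01],0],
    [[0.004,0.007,0.08],[-0.006,-0.004,-0.01],0],
    [[0.004,0.007,0.08],[-0.006,-0.004,-0.01],0],
  ],
)

```text
t: 5.65
eef_pos: [0.5622, -0.1841, 0.1416]
orientation: [-1.595, -2.704, -0.001]
ft_force: [0.3, -0.2, -0.7]
grip_width: 0.0247
```

```bash
cat > st.py <<'E'
import sys
from h import *
a=[float(v) for v in sys.argv[1:5]]
S=[robot.state()];s=S[0];print(s['grip_width'].round(4),s['eef_pos'].round(4),s['ft_force'].round(1),go(a[:3],a[3]))
E
python3 - <<'E'
from h import *
t=cams.get_image("top")[100:260,330:490];s=cams.get_image("side")[60:190,200:330]
cv2.imwrite("pics/b1.png",np.hstack([cv2.resize(t,(390,390),interpolation=2),cv2.resize(s,(390,390),interpolation=2)])[:,:,::-1])
E
python3 st.py .5628 -.1854 .111 .504
```

```text
Traceback (most recent call last):
  File "st.py", line 4, in <module>
    S=[robot.state()];s=S[0];print(s['grip_width'].round(4),s['eef_pos'].round(4),s['ft_force'].round(1),go(a[:3],a[3]))
                                   ^^^^^^^^^^^^^^^^^^^^^
AttributeError: 'float' object has no attribute 'round'
```

View pics/b1.png

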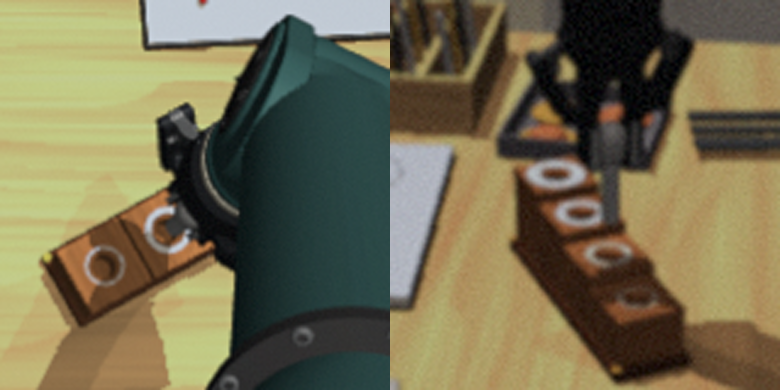

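```bash
sed -i "s/s\['grip_width'\].round(4)/round(float(s['grip_width']),4)/" st.py; python3 st.py .5628 -.1854 .081 .504
```

```text
0.0243 [ 0.5633 -0.1853  0.143 ] [ 0.1 -0.3 -1. ] (array([ 0.0002, -0.0006,  0.062 ]), array([0.002, 0.001, 0.   ]))
```

Call:
send_rows(
  series=[
    [[0,0,0.01],[0,0,0],0],
    [[0,0,0.02],[0,0,0],0],
    [[0,0,0.03],[0,0,0],0],
    [[0,0,0.04],[0,0,0],0],
    [[0,0,0.05],[0,0,0],0],
    [[0,0,0.056],[0,0,0],0],
    [[0,0,0.061],[0,0,0],0],
    [[0,0,0.061],[0,0,0],0],
  ],
)

```text
t: 6.42
eef_pos: [0.5627, -0.1851, 0.0806]
orientation: [-1.597, -2.704, -0.001]
ft_force: [-0.2, 0.9, -1.8]
grip_width: 0.0239
```

```bash
python3 st.py .5628 -.1854 .081 .504
```

```text
0.0239 [ 0.5627 -0.1851  0.0806] [-0.2  0.9 -1.8] (array([-0.0003, -0.    , -0.0004]), array([ 0.   , -0.001, -0.   ]))
```

Call:
send_rows(
  series=[
    [[0,0,0.002],[0,0,0],0],
    [[0,0,0.002],[0,0,0],0.2],
    [[0,0,0.002],[0,0,0],0.6],
    [[0,0,0.002],[0,0,0],0.7],
    [[0,0,0.002],[0,0,0],0.7],
    [[0,0,0.002],[0,0,0],0.7],
    [[0,0,-0.015],[0,0,0],0.7],
    [[0,0,-0.03],[0,0,0],0.7],
  ],
)

```text
t: 7.08
eef_pos: [0.5621, -0.185, 0.1106]
orientation: [-1.596, -2.703, -0.001]
ft_force: [0.6, 0.5, 0.1]
grip_width: 0.0598
```

Call:
send_rows(
  series=[
    [[0,0,-0.03],[0,0,0],0.7],
    [[0,0,-0.06],[0,0,0],0.8],
    [[0,0,-0.09],[0,0,0],0.9],
    [[0.03,0.016,-0.11],[0,0,0],0.9],
    [[0.06,0.032,-0.12],[0,0,0],0.9],
    [[0.09,0.049,-0.12],[0,0,0],0.9],
    [[0.12,0.065,-0.12],[0,0,0],0.9],
    [[0.15,0.081,-0.12],[0,0,0],0.9],
  ],
)

```text
t: 7.75
eef_pos: [0.5608, -0.0132, 0.2317]
orientation: [-1.597, -2.704, -0.002]
ft_force: [0.8, -0.3, 0.9]
grip_width: 0.0767
```

```bash
python3 st.py .5649 .2611 .22 .338; python3 - <<'E'
from h import *
t=cams.get_image("top")[100:260,330:490];s=cams.get_image("side")[60:190,200:330]
cv2.imwrite("pics/b2.png",np.hstack([cv2.resize(t,(390,390),interpolation=2),cv2.resize(s,(390,390),interpolation=2)])[:,:,::-1])
E
```

```text
0.0767 [ 0.5608 -0.0132  0.2317] [ 0.8 -0.3  0.9] (array([0.2382, 0.1359, 0.0122]), array([ 0.001, -0.002,  0.166]))
```

View pics/b2.png

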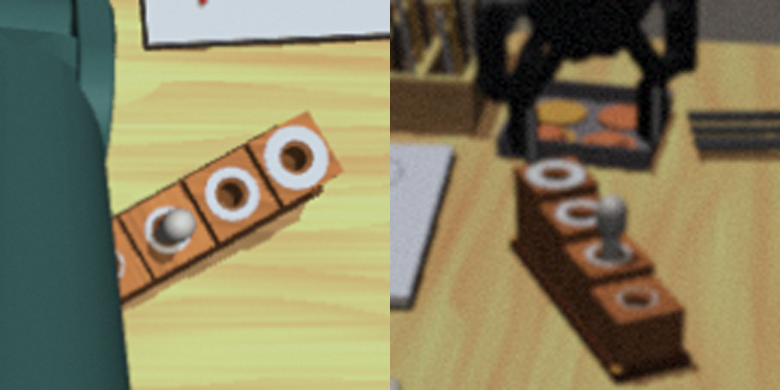

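Call:
send_rows(
  series=[
    [[0.03,0.017,0],[0,0,0.02],0.95],
    [[0.062,0.035,0],[0,0,0.05],0.95],
    [[0.094,0.054,0.004],[0,0,0.08],0.95],
    [[0.126,0.072,0.008],[0,0,0.11],0.95],
    [[0.158,0.09,0.012],[0,0,0.14],0.95],
    [[0.19,0.108,0.012],[0,0,0.166],0.95],
    [[0.22,0.126,0.012],[0,0,0.166],0.95],
    [[0.238,0.136,0.012],[0,0,0.166],0.95],
  ],
)

```text
t: 8.52
eef_pos: [0.5616, 0.2726, 0.2206]
orientation: [-1.793, -2.573, -0.009]
ft_force: [1.0, 0.9, 0.3]
grip_width: 0.0814
```

Call:
send_rows(
  series=[
    [[0,0,0],[0,0,0],0.95],
    [[0,0,0],[0,0,0],0.95],
  ],
)

```text
t: 8.68
eef_pos: [0.5612, 0.2744, 0.2205]
orientation: [-1.788, -2.576, -0.01]
ft_force: [0.2, -1.0, 0.4]
grip_width: 0.0808
```

```bash
python3 st.py .5649 .2611 .079 .338
```

```text
0.0808 [0.5612 0.2744 0.2205] [ 0.2 -1.   0.4] (array([-0.015 , -0.0015,  0.1414]), array([ 0.002, -0.009,  0.019]))
```

Call:
send_rows(
  series=[
    [[-0.015,-0.001,0.01],[0,-0.009,0.019],0.95],
    [[-0.015,-0.001,0.03],[0,-0.009,0.019],0.95],
    [[-0.015,-0.001,0.05],[0,-0.009,0.019],0.95],
    [[-0.015,-0.001,0.06],[0,-0.009,0.019],0.95],
    [[-0.015,-0.001,0.06],[0,-0.009,0.019],0.95],
    [[-0.015,-0.001,0.06],[0,-0.009,0.019],0.95],
  ],
)

```text
t: 9.18
eef_pos: [0.5657, 0.258, 0.1599]
orientation: [1.819, 2.56, -0.001]
ft_force: [-0.2, 0.2, -0.3]
grip_width: 0.0815
```

```bash
python3 st.py .5649 .2611 .079 .338
```

```text
0.0815 [0.5657 0.258  0.1599] [-0.2  0.2 -0.3] (array([0.0033, 0.0003, 0.0809]), array([ 0.   ,  0.002, -0.003]))
```

Call:
send_rows(
  series=[
    [[0.003,0,0.015],[0,0,0],0.95],
    [[0.003,0,0.03],[0,0,0],0.95],
    [[0.003,0,0.045],[0,0,0],0.95],
    [[0.003,0,0.06],[0,0,0],0.95],
    [[0.003,0,0.075],[0,0,0],0.95],
    [[0.003,0,0.081],[0,0,0],0.95],
    [[0.003,0,0.081],[0,0,0],0.95],
  ],
)

```text
t: 9.77
eef_pos: [0.5647, 0.2601, 0.0785]
orientation: [1.82, 2.559, -0.003]
ft_force: [0.2, -0.1, -0.2]
grip_width: 0.0814
```

```bash
python3 st.py .5649 .2611 .079 .338
```

```text
0.0814 [0.5647 0.2601 0.0785] [ 0.2 -0.1 -0.2] (array([ 0.0009,  0.0006, -0.0005]), array([-0.001,  0.002, -0.004]))
```

Call:
send_rows(
  series=[
    [[0,0,0],[0,0,0],0],
    [[0,0,0],[0,0,0],0],
    [[0,0,0],[0,0,0],0],
    [[0,0,0],[0,0,0],0],
    [[0,0,0],[0,0,0],0],
    [[0,0,0],[0,0,0],0],
    [[0,0,0],[0,0,0],0],
  ],
  force=60,
)

```text
t: 10.35
eef_pos: [0.5655, 0.2603, 0.0798]
orientation: [1.82, 2.558, -0.0]
ft_force: [-0.1, 0.7, 5.5]
grip_width: 0.0384
```

Call:
send_rows(
  series=[
    [[0,0,-0.01],[0,0,0],0],
    [[0,0,-0.03],[0,0,0],0],
    [[0,0,-0.05],[0,0,0],0],
    [[0,0,-0.07],[0,0,0],0],
    [[0,0,-0.09],[0,0,0],0],
    [[0,0,-0.115],[0,0,0],0],
    [[0,0,-0.15],[0,0,0],0],
    [[0,0,-0.15],[0,0,0],0],
  ],
)

```text
t: 11.02
eef_pos: [0.5686, 0.2617, 0.2362]
orientation: [1.817, 2.554, 0.015]
ft_force: [2.2, 0.1, -2.2]
grip_width: 0.0385
```

```bash
python3 st.py .6188 -.287 .235 .504; python3 look.py a4
```

```text
0.0385 [0.5686 0.2617 0.2362] [ 2.2  0.1 -2.2] (array([-5.348e-01, -1.325e-01, -3.000e-04]), array([ 0.012,  0.001, -0.17 ]))
```

View pics/a4.png

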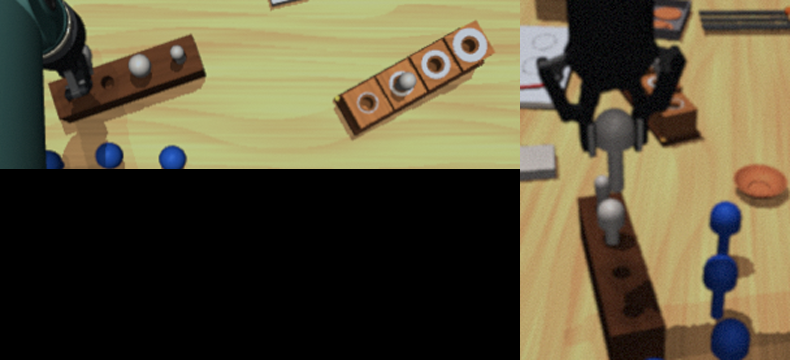

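Call:
send_rows(
  series=[
    [[-0.02,-0.005,0],[0,0,0],0],
    [[-0.05,-0.012,0],[0,0,-0.02],0],
    [[-0.085,-0.021,0],[0,0,-0.04],0],
    [[-0.12,-0.03,0],[0,0,-0.06],0],
    [[-0.155,-0.038,0],[0,0,-0.08],0],
    [[-0.19,-0.047,0],[0,0,-0.1],0],
    [[-0.225,-0.056,0],[0,0,-0.12],0],
    [[-0.26,-0.064,0],[0,0,-0.14],0],
  ],
)

```text
t: 11.78
eef_pos: [0.5878, -0.0075, 0.229]
orientation: [-1.635, -2.681, 0.002]
ft_force: [0.0, 1.3, -4.6]
grip_width: 0.0386
```

```bash
python3 st.py .6188 -.287 .235 .504
```

```text
0.0386 [ 0.5878 -0.0075  0.229 ] [ 0.   1.3 -4.6] (array([-0.2626, -0.1005, -0.006 ]), array([-0.002, -0.001, -0.028]))
```

Call:
send_rows(
  series=[
    [[-0.032,-0.012,-0.002],[0,0,-0.01],0],
    [[-0.066,-0.025,-0.004],[0,0,-0.02],0],
    [[-0.1,-0.038,-0.006],[0,0,-0.028],0],
    [[-0.134,-0.051,-0.006],[0,0,-0.028],0],
    [[-0.168,-0.064,-0.006],[0,0,-0.028],0],
    [[-0.202,-0.077,-0.006],[0,0,-0.028],0],
    [[-0.235,-0.09,-0.006],[0,0,-0.028],0],
    [[-0.257,-0.098,-0.006],[0,0,-0.028],0],
  ],
)

```text
t: 12.45
eef_pos: [0.6158, -0.2853, 0.2325]
orientation: [-1.601, -2.697, 0.007]
ft_force: [0.2, -0.7, -3.5]
grip_width: 0.0384
```

Call:
send_rows(
  series=[
    [[0,0,0],[0,0,0],0],
    [[0,0,0],[0,0,0],0],
  ],
)

```text
t: 12.62
eef_pos: [0.6126, -0.288, 0.2297]
orientation: [-1.605, -2.689, 0.012]
ft_force: [0.3, -0.6, -3.9]
grip_width: 0.0385
```

```bash
python3 st.py .6188 -.287 .155 .504
```

```text
0.0385 [ 0.6126 -0.288   0.2297] [ 0.3 -0.6 -3.9] (array([-0.0024,  0.0068,  0.0746]), array([-0.012, -0.005, -0.01 ]))
```

Call:
send_rows(
  series=[
    [[-0.002,0.007,0.01],[-0.012,-0.005,-0.01],0],
    [[-0.002,0.007,0.025],[-0.012,-0.005,-0.01],0],
    [[-0.002,0.007,0.045],[-0.012,-0.005,-0.01],0],
    [[-0.002,0.007,0.065],[-0.012,-0.005,-0.01],0],
    [[-0.002,0.007,0.075],[-0.012,-0.005,-0.01],0],
    [[-0.002,0.007,0.075],[-0.012,-0.005,-0.01],0],
    [[-0.002,0.007,0.075],[-0.012,-0.005,-0.01],0],
  ],
)

```text
t: 13.2
eef_pos: [0.6183, -0.2847, 0.1535]
orientation: [-1.594, -2.704, -0.001]
ft_force: [0.1, -0.1, -3.6]
grip_width: 0.0386
```

```bash
python3 st.py .6188 -.287 .0975 .504
```

```text
0.0386 [ 0.6183 -0.2847  0.1535] [ 0.1 -0.1 -3.6] (array([-0.0024, -0.0006,  0.056 ]), array([-0.001, -0.003,  0.002]))
```

Call:
send_rows(
  series=[
    [[-0.002,0,0.008],[0,-0.002,0],0],
    [[-0.002,0,0.018],[0,-0.002,0],0],
    [[-0.002,0,0.028],[0,-0.002,0],0],
    [[-0.002,0,0.038],[0,-0.002,0],0],
    [[-0.002,0,0.046],[0,-0.002,0],0],
    [[-0.002,0,0.052],[0,-0.002,0],0],
    [[-0.002,0,0.056],[0,-0.002,0],0],
    [[-0.002,0,0.056],[0,-0.002,0],0],
  ],
)

```text
t: 13.87
eef_pos: [0.6191, -0.2864, 0.0965]
orientation: [-1.594, -2.705, 0.001]
ft_force: [1.8, 0.1, -4.5]
grip_width: 0.0387
```

```bash
python3 st.py .6188 -.287 .0975 .504
```

```text
0.0387 [ 0.6191 -0.2864  0.0965] [ 1.8  0.1 -4.5] (array([-0.0003, -0.0005, -0.001 ]), array([-0.001, -0.001,  0.002]))
```

Call:
send_rows(
  series=[
    [[0,0,0],[0,0,0],0.4],
    [[0,0,0],[0,0,0],0.6],
    [[0,0,0],[0,0,0],0.9],
    [[0,0,0],[0,0,0],0.9],
    [[0,0,0],[0,0,0],0.9],
    [[0,0,0],[0,0,0],0.9],
    [[0,0,-0.015],[0,0,0],0.9],
    [[0,0,-0.03],[0,0,0],0.9],
  ],
)

```text
t: 14.53
eef_pos: [0.6184, -0.286, 0.1261]
orientation: [-1.593, -2.703, 0.001]
ft_force: [0.5, -0.8, 0.2]
grip_width: 0.0768
```

Call:
send_rows(
  series=[
    [[0,0,-0.03],[0,0,0],0.9],
    [[0,0,-0.06],[0,0,0],0.9],
    [[0,0,-0.09],[0,0,0],0.9],
    [[0.03,0.012,-0.11],[0,0,0],0.9],
    [[0.062,0.024,-0.12],[0,0,0],0.9],
    [[0.095,0.037,-0.12],[0,0,0],0.9],
    [[0.128,0.05,-0.12],[0,0,0],0.9],
    [[0.16,0.062,-0.12],[0,0,0],0.9],
  ],
)

```text
t: 15.2
eef_pos: [0.5953, -0.1143, 0.2472]
orientation: [-1.594, -2.704, -0.0]
ft_force: [-0.4, 0.5, -0.3]
grip_width: 0.077
```

```bash
python3 st.py .5842 .2064 .2 .338; python3 - <<'E'
from h import *
t=cams.get_image("top")[100:260,330:490];s=cams.get_image("side")[60:190,200:330]
cv2.imwrite("pics/b3.png",np.hstack([cv2.resize(t,(390,390),interpolation=2),cv2.resize(s,(390,390),interpolation=2)])[:,:,::-1])
E
```

```text
0.077 [ 0.5953 -0.1143  0.2472] [-0.4  0.5 -0.3] (array([0.2858, 0.1457, 0.0477]), array([-0.001, -0.002,  0.168]))
```

View pics/b3.png

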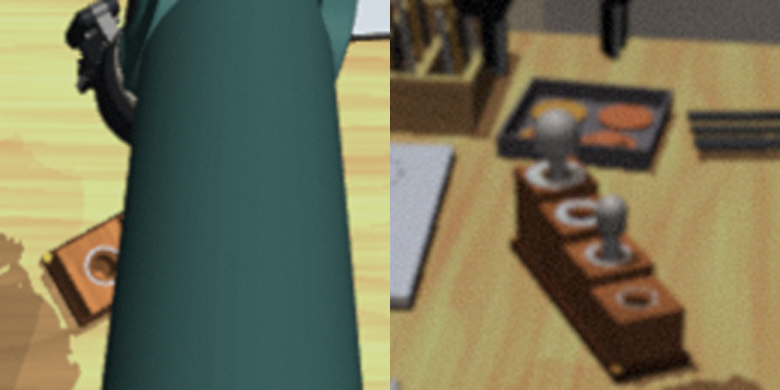

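punch40 and punch26 both stand fully down, at side-crop (557,140) and (612,220). Next is punch32.

Call:
send_rows(
  series=[
    [[0.03,0.015,0],[0,0,0.02],0.9],
    [[0.064,0.033,0],[0,0,0.05],0.9],
    [[0.098,0.05,0.01],[0,0,0.08],0.9],
    [[0.132,0.067,0.02],[0,0,0.11],0.9],
    [[0.166,0.085,0.03],[0,0,0.14],0.9],
    [[0.2,0.102,0.03],[0,0,0.168],0.9],
    [[0.234,0.119,0.03],[0,0,0.168],0.9],
    [[0.26,0.133,0.03],[0,0,0.168],0.9],
  ],
)

```text
t: 15.97
eef_pos: [0.5815, 0.1882, 0.2182]
orientation: [-1.794, -2.568, -0.005]
ft_force: [0.8, 1.0, 0.3]
grip_width: 0.077
```

```bash
python3 st.py .5842 .2064 .16 .338
```

```text
0.077 [0.5815 0.1882 0.2182] [0.8 1.  0.3] (array([0.0156, 0.0089, 0.0583]), array([-0.002, -0.009,  0.013]))
```

Call:
send_rows(
  series=[
    [[0.016,0.009,0],[0,-0.009,0.013],0.9],
    [[0.016,0.009,0.01],[0,-0.009,0.013],0.9],
    [[0.016,0.009,0.03],[0,-0.009,0.013],0.9],
    [[0.016,0.009,0.05],[0,-0.009,0.013],0.9],
    [[0.016,0.009,0.058],[0,-0.009,0.013],0.9],
    [[0.016,0.009,0.058],[0,-0.009,0.013],0.9],
    [[0.016,0.009,0.058],[0,-0.009,0.013],0.9],
  ],
)

```text
t: 16.55
eef_pos: [0.5844, 0.2058, 0.1603]
orientation: [-1.816, -2.561, 0.004]
ft_force: [0.1, -0.5, 0.0]
grip_width: 0.0767
```

```bash
python3 st.py .5842 .2064 .08 .338
```

```text
0.0767 [0.5844 0.2058 0.1603] [ 0.1 -0.5  0. ] (array([0.0006, 0.0003, 0.0803]), array([-0.003,  0.   , -0.001]))
```

Call:
send_rows(
  series=[
    [[0,0,0.015],[0,0,0],0.9],
    [[0,0,0.03],[0,0,0],0.9],
    [[0,0,0.045],[0,0,0],0.9],
    [[0,0,0.06],[0,0,0],0.9],
    [[0,0,0.075],[0,0,0],0.9],
    [[0,0,0.08],[0,0,0],0.9],
    [[0,0,0.08],[0,0,0],0.9],
  ],
)

```text
t: 17.13
eef_pos: [0.5842, 0.2053, 0.0802]
orientation: [-1.817, -2.561, 0.005]
ft_force: [-0.2, -0.7, 0.1]
grip_width: 0.0769
```

Call:
send_rows(
  series=[
    [[0,0,0],[0,0,0],0],
    [[0,0,0],[0,0,0],0],
    [[0,0,0],[0,0,0],0],
    [[0,0,0],[0,0,0],0],
    [[0,0,0],[0,0,0],0],
    [[0,0,0],[0,0,0],0],
    [[0,0,0],[0,0,0],0],
    [[0,0,0],[0,0,0],0],
  ],
  force=60,
)

```text
t: 17.8
eef_pos: [0.5849, 0.2055, 0.0814]
orientation: [-1.818, -2.561, 0.003]
ft_force: [-0.8, -0.5, 5.8]
grip_width: 0.0305
```

Call:
send_rows(
  series=[
    [[0,0,-0.01],[0,0,0],0],
    [[0,0,-0.03],[0,0,0],0],
    [[0,0,-0.05],[0,0,0],0],
    [[0,0,-0.07],[0,0,0],0],
    [[0,0,-0.09],[0,0,0],0],
    [[0,0,-0.12],[0,0,0],0],
    [[0,0,-0.15],[0,0,0],0],
    [[0,0,-0.155],[0,0,0],0],
  ],
)

```text
t: 18.47
eef_pos: [0.588, 0.2062, 0.2417]
orientation: [1.816, 2.559, 0.009]
ft_force: [1.4, 0.6, -2.1]
grip_width: 0.0305
```

```bash
python3 st.py .5908 -.2362 .24 .504; python3 look.py a5
```

```text
0.0305 [0.588  0.2062 0.2417] [ 1.4  0.6 -2.1] (array([-0.4186, -0.1433,  0.0006]), array([ 0.007,  0.   , -0.168]))
```

View pics/a5.png

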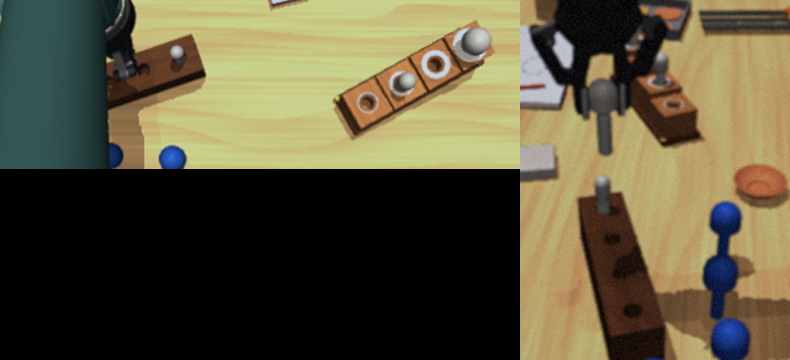

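Call:
send_rows(
  series=[
    [[-0.02,-0.007,0],[0,0,0],0],
    [[-0.05,-0.017,0],[0,0,-0.02],0],
    [[-0.08,-0.027,0],[0,0,-0.04],0],
    [[-0.11,-0.038,0],[0,0,-0.06],0],
    [[-0.14,-0.048,0],[0,0,-0.08],0],
    [[-0.17,-0.058,0],[0,0,-0.1],0],
    [[-0.2,-0.068,0],[0,0,-0.12],0],
    [[-0.22,-0.075,0],[0,0,-0.14],0],
  ],
)

```text
t: 19.23
eef_pos: [0.5855, -0.0306, 0.2356]
orientation: [-1.637, -2.679, 0.005]
ft_force: [0.4, -1.3, -2.5]
grip_width: 0.0303
```

```bash
python3 st.py .5908 -.2362 .24 .504
```

```text
0.0303 [ 0.5855 -0.0306  0.2356] [ 0.4 -1.3 -2.5] (array([-0.1853, -0.0891, -0.0041]), array([-0.004, -0.   , -0.03 ]))
```

Call:
send_rows(
  series=[
    [[-0.03,-0.014,-0.004],[0,0,-0.03],0],
    [[-0.06,-0.029,-0.004],[0,0,-0.03],0],
    [[-0.09,-0.043,-0.004],[0,0,-0.03],0],
    [[-0.12,-0.058,-0.004],[0,0,-0.03],0],
    [[-0.15,-0.072,-0.004],[0,0,-0.03],0],
    [[-0.175,-0.084,-0.004],[0,0,-0.03],0],
    [[-0.185,-0.089,-0.004],[0,0,-0.03],0],
    [[-0.185,-0.089,-0.004],[0,0,-0.03],0],
  ],
)

```text
t: 19.9
eef_pos: [0.5883, -0.2402, 0.2379]
orientation: [-1.604, -2.696, 0.01]
ft_force: [0.0, -0.4, -2.5]
grip_width: 0.03
```

```bash
python3 st.py .5908 -.2362 .15 .504
```

```text
0.03 [ 0.5883 -0.2402  0.2379] [ 0.  -0.4 -2.5] (array([0.0023, 0.0048, 0.0878]), array([-0.008, -0.001, -0.006]))
```

Call:
send_rows(
  series=[
    [[0.002,0.005,0],[-0.008,0,-0.006],0],
    [[0.002,0.005,0.01],[-0.008,0,-0.006],0],
    [[0.002,0.005,0.03],[-0.008,0,-0.006],0],
    [[0.002,0.005,0.05],[-0.008,0,-0.006],0],
    [[0.002,0.005,0.07],[-0.008,0,-0.006],0],
    [[0.002,0.005,0.088],[-0.008,0,-0.006],0],
    [[0.002,0.005,0.088],[-0.008,0,-0.006],0],
    [[0.002,0.005,0.088],[-0.008,0,-0.006],0],
  ],
)

```text
t: 20.57
eef_pos: [0.5903, -0.2335, 0.148]
orientation: [-1.592, -2.703, -0.001]
ft_force: [-0.4, 0.1, -2.7]
grip_width: 0.0302
```

```bash
python3 st.py .5908 -.2362 .088 .504
```

```text
0.0302 [ 0.5903 -0.2335  0.148 ] [-0.4  0.1 -2.7] (array([-0.0029, -0.0007,  0.06  ]), array([-0.002, -0.005,  0.002]))
```

Call:
send_rows(
  series=[
    [[-0.003,0,0.008],[-0.002,-0.005,0],0],
    [[-0.003,0,0.018],[-0.002,-0.005,0],0],
    [[-0.003,0,0.028],[-0.002,-0.005,0],0],
    [[-0.003,0,0.038],[-0.002,-0.005,0],0],
    [[-0.003,0,0.048],[-0.002,-0.005,0],0],
    [[-0.003,0,0.056],[-0.002,-0.005,0],0],
    [[-0.003,0,0.06],[-0.002,-0.005,0],0],
    [[-0.003,0,0.06],[-0.002,-0.005,0],0],
  ],
)

```text
t: 21.23
eef_pos: [0.5917, -0.2366, 0.0878]
orientation: [1.595, 2.706, -0.001]
ft_force: [0.4, -0.6, -3.0]
grip_width: 0.0307
```

```bash
python3 st.py .5908 -.2362 .088 .504
```

```text
0.0307 [ 0.5917 -0.2366  0.0878] [ 0.4 -0.6 -3. ] (array([ 0.0008, -0.0006, -0.0002]), array([-0.   ,  0.001,  0.002]))
```

Next: release, rise, and head back for punch20.

Call:
send_rows(
  series=[
    [[0,0,0],[0,0,0],0.3],
    [[0,0,0],[0,0,0],0.5],
    [[0,0,0],[0,0,0],0.75],
    [[0,0,0],[0,0,0],0.75],
    [[0,0,0],[0,0,0],0.75],
    [[0,0,0],[0,0,0],0.75],
    [[0,0,-0.015],[0,0,0],0.75],
    [[0,0,-0.03],[0,0,0],0.75],
  ],
)

```text
t: 21.9
eef_pos: [0.5909, -0.2361, 0.1173]
orientation: [-1.594, -2.705, 0.001]
ft_force: [1.1, -0.8, -0.3]
grip_width: 0.0642
```

Call:
send_rows(
  series=[
    [[0,0,-0.03],[0,0,0],0.75],
    [[0,0,-0.06],[0,0,0],0.75],
    [[0,0,-0.09],[0,0,0],0.75],
    [[0.03,0.015,-0.11],[0,0,0],0.75],
    [[0.06,0.03,-0.12],[0,0,0],0.75],
    [[0.09,0.045,-0.12],[0,0,0],0.75],
    [[0.12,0.06,-0.12],[0,0,0],0.75],
    [[0.14,0.07,-0.12],[0,0,0],0.75],
  ],
)

```text
t: 22.57
eef_pos: [0.5843, -0.0756, 0.2378]
orientation: [-1.589, -2.707, -0.002]
ft_force: [0.1, 1.1, -0.7]
grip_width: 0.064
```

```bash
python3 st.py .6034 .1516 .2 .338; python3 - <<'E'
from h import *
t=cams.get_image("top")[100:260,330:490];s=cams.get_image("side")[60:190,200:330]
cv2.imwrite("pics/b4.png",np.hstack([cv2.resize(t,(390,390),interpolation=2),cv2.resize(s,(390,390),interpolation=2)])[:,:,::-1])
E
```

```text
0.064 [ 0.5843 -0.0756  0.2378] [ 0.1  1.1 -0.7] (array([0.1889, 0.1274, 0.0383]), array([-0.   , -0.003,  0.171]))
```

View pics/b4.png

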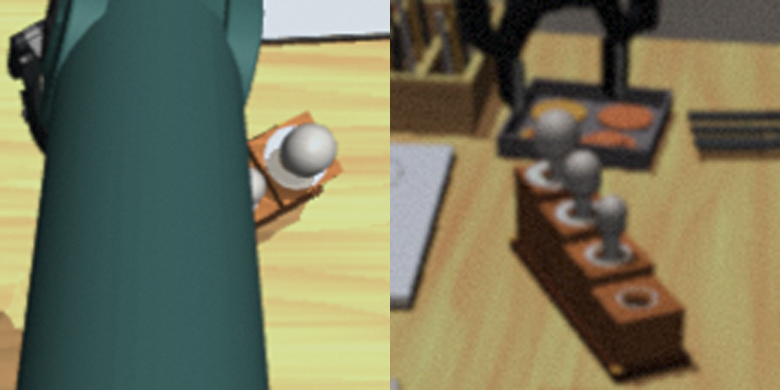

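Three punches stand fully seated, at side-crop (557,130), (582,170) and (611,215). Only step1's hole, at (638,298), is empty.

Call:
send_rows(
  series=[
    [[0.03,0.02,0],[0,0,0.03],0.75],
    [[0.06,0.04,0.01],[0,0,0.06],0.75],
    [[0.09,0.061,0.02],[0,0,0.09],0.75],
    [[0.12,0.081,0.03],[0,0,0.12],0.75],
    [[0.15,0.101,0.038],[0,0,0.15],0.75],
    [[0.175,0.118,0.038],[0,0,0.17],0.75],
    [[0.189,0.127,0.038],[0,0,0.17],0.75],
    [[0.189,0.127,0.038],[0,0,0.17],0.75],
  ],
)

```text
t: 23.33
eef_pos: [0.6021, 0.1596, 0.1996]
orientation: [-1.795, -2.572, -0.006]
ft_force: [-0.3, 0.2, -1.0]
grip_width: 0.064
```

```bash
python3 st.py .6034 .1516 .15 .338
```

```text
0.064 [0.6021 0.1596 0.1996] [-0.3  0.2 -1. ] (array([-0.0083, -0.0015,  0.0496]), array([ 0.   , -0.007,  0.014]))
```

Call:
send_rows(
  series=[
    [[-0.008,-0.001,0],[0,-0.007,0.014],0.75],
    [[-0.008,-0.001,0.01],[0,-0.007,0.014],0.75],
    [[-0.008,-0.001,0.03],[0,-0.007,0.014],0.75],
    [[-0.008,-0.001,0.045],[0,-0.007,0.014],0.75],
    [[-0.008,-0.001,0.05],[0,-0.007,0.014],0.75],
    [[-0.008,-0.001,0.05],[0,-0.007,0.014],0.75],
    [[-0.008,-0.001,0.05],[0,-0.007,0.014],0.75],
  ],
)

```text
t: 23.92
eef_pos: [0.6041, 0.1503, 0.1496]
orientation: [1.819, 2.561, -0.001]
ft_force: [-0.4, 0.4, 0.9]
grip_width: 0.0644
```

```bash
python3 st.py .6034 .1516 .0815 .338
```

```text
0.0644 [0.6041 0.1503 0.1496] [-0.4  0.4  0.9] (array([ 0.0015, -0.0002,  0.0681]), array([-0.   ,  0.001, -0.002]))
```

Call:
send_rows(
  series=[
    [[0.001,0,0.015],[0,0,0],0.75],
    [[0.001,0,0.03],[0,0,0],0.75],
    [[0.001,0,0.045],[0,0,0],0.75],
    [[0.001,0,0.06],[0,0,0],0.75],
    [[0.001,0,0.068],[0,0,0],0.75],
    [[0.001,0,0.068],[0,0,0],0.75],
    [[0.001,0,0.068],[0,0,0],0.75],
  ],
)

```text
t: 24.5
eef_pos: [0.6042, 0.1509, 0.0821]
orientation: [1.819, 2.56, -0.001]
ft_force: [0.1, 0.1, -0.6]
grip_width: 0.0641
```

Call:
send_rows(
  series=[
    [[0,0,0],[0,0,0],0],
    [[0,0,0],[0,0,0],0],
    [[0,0,0],[0,0,0],0],
    [[0,0,0],[0,0,0],0],
    [[0,0,0],[0,0,0],0],
    [[0,0,0],[0,0,0],0],
    [[0,0,0],[0,0,0],0],
    [[0,0,0],[0,0,0],0],
  ],
  force=60,
)

```text
t: 25.17
eef_pos: [0.6047, 0.1508, 0.083]
orientation: [1.819, 2.559, 0.001]
ft_force: [-0.5, 0.2, 6.1]
grip_width: 0.0181
```

Call:
send_rows(
  series=[
    [[0,0,-0.01],[0,0,0],0],
    [[0,0,-0.03],[0,0,0],0],
    [[0,0,-0.05],[0,0,0],0],
    [[0,0,-0.07],[0,0,0],0],
    [[0,0,-0.09],[0,0,0],0],
    [[0,0,-0.12],[0,0,0],0],
    [[0,0,-0.14],[0,0,0],0],
    [[0,0,-0.145],[0,0,0],0],
  ],
)

```text
t: 25.83
eef_pos: [0.6065, 0.1512, 0.232]
orientation: [1.817, 2.556, 0.009]
ft_force: [0.2, 0.0, -1.4]
grip_width: 0.0179
```

```bash
python3 st.py .5348 -.1347 .22 .504; python3 look.py a6
```

```text
0.0179 [0.6065 0.1512 0.232 ] [ 0.2  0.  -1.4] (array([-0.2465, -0.1618,  0.011 ]), array([ 0.008,  0.002, -0.169]))
```

View pics/a6.png

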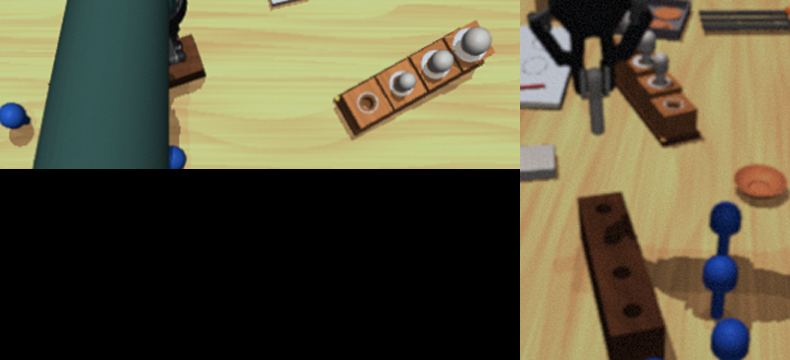

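Call:
send_rows(
  series=[
    [[-0.02,-0.013,0],[0,0,-0.02],0],
    [[-0.05,-0.033,0],[0,0,-0.05],0],
    [[-0.085,-0.056,0.005],[0,0,-0.08],0],
    [[-0.12,-0.079,0.01],[0,0,-0.11],0],
    [[-0.155,-0.102,0.01],[0,0,-0.14],0],
    [[-0.19,-0.125,0.01],[0,0,-0.17],0],
    [[-0.22,-0.145,0.01],[0,0,-0.17],0],
    [[-0.24,-0.158,0.01],[0,0,-0.17],0],
  ],
)

```text
t: 26.6
eef_pos: [0.531, -0.1321, 0.2169]
orientation: [-1.603, -2.702, 0.002]
ft_force: [0.6, -1.3, -2.1]
grip_width: 0.0178
```

Call:
send_rows(
  series=[
    [[0,0,0],[0,0,0],0],
    [[0,0,0],[0,0,0],0],
    [[0,0,0],[0,0,0],0],
  ],
)

```text
t: 26.85
eef_pos: [0.5301, -0.1311, 0.2154]
orientation: [-1.601, -2.699, 0.003]
ft_force: [-0.0, 1.0, -1.8]
grip_width: 0.0184
```

```bash
python3 st.py .5348 -.1347 .13 .504
```

```text
0.0184 [ 0.5301 -0.1311  0.2154] [-0.   1.  -1.8] (array([-0.0056,  0.0027,  0.0854]), array([-0.003, -0.002, -0.004]))
```

Call:
send_rows(
  series=[
    [[-0.006,0.003,0],[-0.003,-0.002,-0.004],0],
    [[-0.006,0.003,0.01],[-0.003,-0.002,-0.004],0],
    [[-0.006,0.003,0.03],[-0.003,-0.002,-0.004],0],
    [[-0.006,0.003,0.05],[-0.003,-0.002,-0.004],0],
    [[-0.006,0.003,0.07],[-0.003,-0.002,-0.004],0],
    [[-0.006,0.003,0.085],[-0.003,-0.002,-0.004],0],
    [[-0.006,0.003,0.085],[-0.003,-0.002,-0.004],0],
    [[-0.006,0.003,0.085],[-0.003,-0.002,-0.004],0],
  ],
)

```text
t: 27.52
eef_pos: [0.535, -0.1336, 0.1292]
orientation: [-1.593, -2.705, 0.001]
ft_force: [0.2, 0.5, -1.3]
grip_width: 0.0181
```

```bash
python3 st.py .5348 -.1347 .070 .504
```

```text
0.0181 [ 0.535  -0.1336  0.1292] [ 0.2  0.5 -1.3] (array([-0.0009, -0.0006,  0.0592]), array([-0.002, -0.002,  0.002]))
```

Call:
send_rows(
  series=[
    [[-0.001,0,0.008],[0,0,0],0],
    [[-0.001,0,0.018],[0,0,0],0],
    [[-0.001,0,0.028],[0,0,0],0],
    [[-0.001,0,0.038],[0,0,0],0],
    [[-0.001,0,0.048],[0,0,0],0],
    [[-0.001,0,0.055],[0,0,0],0],
    [[-0.001,0,0.058],[0,0,0],0],
    [[-0.001,0,0.058],[0,0,0],0],
  ],
)

```text
t: 28.18
eef_pos: [0.5354, -0.1346, 0.0703]
orientation: [-1.593, -2.704, 0.002]
ft_force: [0.9, -0.6, -2.2]
grip_width: 0.0178
```

```bash
python3 st.py .5348 -.1347 .070 .504
```

```text
0.0178 [ 0.5354 -0.1346  0.0703] [ 0.9 -0.6 -2.2] (array([ 0.0002, -0.0006,  0.0003]), array([-0.002, -0.002,  0.002]))
```

Call:
send_rows(
  series=[
    [[0,0,0],[0,0,0],0.2],
    [[0,0,0],[0,0,0],0.4],
    [[0,0,0],[0,0,0],0.65],
    [[0,0,0],[0,0,0],0.65],
    [[0,0,0],[0,0,0],0.65],
    [[0,0,0],[0,0,0],0.65],
    [[0,0,-0.015],[0,0,0],0.65],
    [[0,0,-0.03],[0,0,0],0.65],
  ],
)

```text
t: 28.85
eef_pos: [0.5346, -0.1344, 0.1001]
orientation: [-1.592, -2.702, 0.003]
ft_force: [-0.0, -0.4, 0.6]
grip_width: 0.0554
```

Call:
send_rows(
  series=[
    [[0,0,-0.03],[0,0,0],0.65],
    [[0,0,-0.06],[0,0,0],0.65],
    [[0,0,-0.09],[0,0,0],0.65],
    [[0.03,0.016,-0.12],[0,0,0],0.65],
    [[0.06,0.03,-0.14],[0,0,0],0.65],
    [[0.1,0.05,-0.15],[0,0,0],0.65],
    [[0.14,0.07,-0.15],[0,0,0],0.65],
    [[0.17,0.09,-0.15],[0,0,0],0.65],
  ],
)

```text
t: 29.52
eef_pos: [0.531, 0.0572, 0.2517]
orientation: [-1.594, -2.702, 0.0]
ft_force: [0.5, -0.9, -0.2]
grip_width: 0.0555
```

Call:
send_rows(
  series=[
    [[0.03,0.016,0],[0,0,0],0.65],
    [[0.06,0.033,0],[0,0,0],0.65],
    [[0.08,0.044,0],[0,0,0],0.65],
    [[0.08,0.044,0],[0,0,0],0.65],
    [[0.08,0.044,0],[0,0,0],0.65],
    [[0.08,0.044,0],[0,0,0],0.65],
  ],
)

```text
t: 30.02
eef_pos: [0.5305, 0.1474, 0.2518]
orientation: [-1.595, -2.702, 0.002]
ft_force: [1.0, -1.0, 0.6]
grip_width: 0.0552
```

```bash
python3 - <<'E'
from h import *
T=cams.get_image("top");S=cams.get_image("side");t=T[140:300,280:480];s=S[60:190,200:330]
cv2.imwrite("pics/f.png",np.hstack([cv2.resize(t,(490,390),interpolation=2),cv2.resize(s,(310,390),interpolation=2)])[:,:,::-1])
hsv=cv2.cvtColor(T,cv2.COLOR_RGB2HSV).astype(int)
m=(hsv[:,:,1]<70)&(hsv[:,:,2]>60);m[:135]=0;m[245:]=0;m[:,:340]=0;m[:,480:]=0
o=cv2.cvtColor(cv2.imread("pics/top0.png"),cv2.COLOR_BGR2RGB)
d=cv2.absdiff(T,o).max(2)[255:305,275:330];print("dish region diff max",d.max(),(d>40).sum())
for i,(x,y) in enumerate([(.5348,-.1347),(.5628,-.1854),(.5908,-.2362),(.6188,-.287)]):
    print("expected head px",proj("top",np.array([x,y,.094+.01*i])).round(1),proj("side",np.array([x,y,.094+.01*i])).round(1))
E
```

```text
dish region diff max 31 0
expected head px [375.7 206. ] [282.3 144.5]
expected head px [402.8 190.8] [272.5 130. ]
expected head px [430.1 175.4] [263.3 116.4]
expected head px [457.4 159.9] [254.7 103.6]
```

View pics/f.png

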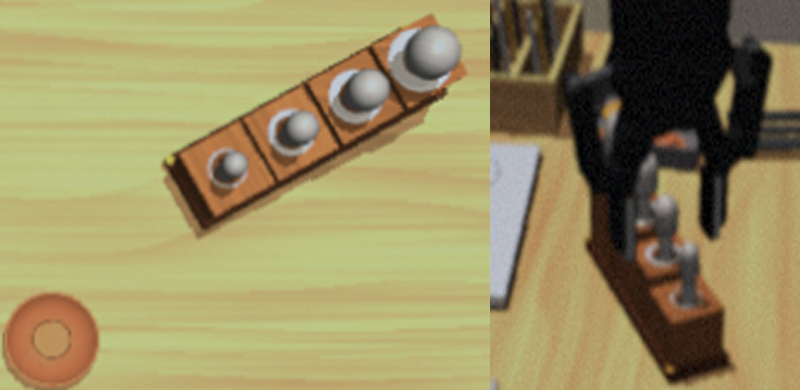

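All four stand in their rings, with heads at top-crop (234,163), (300,130), (366,92) and (432,52). These match the projected positions for full seating to within about 2 px, and the dish hasn't moved. Handing in.

```bash
python3 -c "
from bench import close_job
print(close_job())"
```

```text
the job is handed in; nothing more can be done
None
```

I moved the four steel punches one at a time into the stair rack, in the order punch26, punch40, punch32, punch20, and handed the job in at about 30 s of the 120 s allowed. They now stand by size: punch20 on step1, punch26 on step2, punch32 on step3 and punch40 on step4.

- **Seating:** in the last top view, all four heads were within about 2 px (4 mm) of where a fully seated, upright punch should appear. In the side view at handing-in, the gripper hid punch40. I had seen it upright in its hole earlier, right after placing it.
- **Dish and look-alikes:** the dish showed no change from the first picture. I never reached for the blue look-alikes.
- **Forces:** wrist readings at the end of each move stayed around 6 N or less. I saw no sign of the punches touching, but contact between them isn't measured directly.
- **Gripper:** it was open and clear of everything when I handed in.
- **Disagreement:** the gripper read about 1.5–2 mm narrower than each head. The offset was the same for all four, so I treated it as bias.

No check failed.

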